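# Stow two dropper bottles in the sprung carrier

### The job

Load the bottle carrier for the trolley: stand the two dropper bottles that are out on the bench, one of which has fallen over, upright in the two empty cells, one in each. Then push each cell's black follower up by its tab until its sprung pad is pressed about half way in and clamps the bottle against the stop wall, as in the loaded cell, without ever driving the pad hard home. Leave the loaded cell, the loupe, the lens ring and the slide viewer as they are.

Things in the scene. Friction and masses are not known exactly. Their poses are not given: they have to be found in the camera images.
- bottle_a: amber dropper bottle, 40 to 85 g, lying on its side in front of the carrier, black cap toward the robot and its right; does not roll by itself. Origin: centre of its underside; z runs along it to the cap. Body 31 mm in diameter up to 45 mm from the underside, shoulder narrowing to 60 mm, collar 20 mm in diameter to 75 mm, thin dropper tip to 102 mm. Lying, its axis is 15 mm above the bench.
- bottle_b: the same kind of bottle, standing upright on the bench to the right of the carrier. Origin: centre of its underside; z toward the cap.
- bottle_c: the same kind of bottle, standing clamped in the right-hand cell (cell 3) of the carrier. Leave it there.
- carrier: fixed aluminium tray, three open-topped cells in a row along its y (robot's left); x points away from the robot. 52 x 273 mm and a low wire bail 16 mm out at each end. Walls and partitions 3 mm thick, tops 34 mm above the bench; cell floors 7 mm. Cells 46 mm (x) by 87 mm (y), pitch 90: 3 right (loaded), 1 middle, 2 left (empty). Each cell's +y end is its stop wall. Origin: centre of the underside.
- seat1 (a point): point on the floor of the middle cell (cell 1), on its centre line, 15.7 mm from the stop wall (the stop lies to the carrier's +y): where the centre of the bottle's underside comes to rest when clamped. A bottle may be set down up to 10 mm to the -y of it; the follower pushes it up.
- follower1 (a joint): travel of the black follower of the middle cell, 0 to 0.042 m, growing as it slides to the carrier's +y toward the stop. Stays where it is left: steady friction of 9 N. At 0 the free pad's face is 61 mm from the stop; it meets a bottle standing against the stop at about 0.030.
- pad1 (a joint): how far the sprung pad (34 mm wide, 20 mm high, on the follower's +y side) of cell 1 is pressed in toward its follower: 0 free, 0.008 m fully in. Its spring adds 0.5 N as it begins to move and 0.9 N for each mm to the follower's friction. Clamped well at 0.002 to 0.007, best about 0.004.
- tab1 (a point): centre of the ribbed pushing face (-y face) of the upright tab of the middle cell's follower, 62 mm above the bench, behind the tray, 46 mm to the +x of its centre line. Tab 20 mm wide (x), 6 mm thick (y), from 40 to 74 mm above the bench. Push it toward the carrier's +y; at least 40 mm of room behind it.
- seat2 (a point): point on the floor of the left-hand cell (cell 2), on its centre line, 15.7 mm from the stop wall (the stop lies to the carrier's +y): where the centre of the bottle's underside comes to rest when clamped. A bottle may be set down up to 10 mm to the -y of it; the follower pushes it up.
- follower2 (a joint): travel of the black follower of the left-hand cell, 0 to 0.042 m, growing as it slides to the carrier's +y toward the stop. Stays where it is left: steady friction of 9 N. At 0 the free pad's face is 61 mm from the stop; it meets a bottle standing against the stop at about 0.030.
- pad2 (a joint): how far the sprung pad (34 mm wide, 20 mm high, on the follower's +y side) of cell 2 is pressed in toward its follower: 0 free, 0.008 m fully in. Its spring adds 0.5 N as it begins to move and 0.9 N for each mm to the follower's friction. Clamped well at 0.002 to 0.007, best about 0.004.
- tab2 (a point): centre of the ribbed pushing face (-y face) of the upright tab of the left-hand cell's follower, 62 mm above the bench, behind the tray, 46 mm to the +x of its centre line. Tab 20 mm wide (x), 6 mm thick (y), from 40 to 74 mm above the bench. Push it toward the carrier's +y; at least 40 mm of room behind it.
- seat3 (a point): point on the floor of the right-hand cell (cell 3), on its centre line, 15.7 mm from the stop wall (the stop lies to the carrier's +y): where the centre of the bottle's underside comes to rest when clamped. A bottle may be set down up to 10 mm to the -y of it; the follower pushes it up.
- follower3 (a joint): travel of the black follower of the right-hand cell, 0 to 0.042 m, growing as it slides to the carrier's +y toward the stop. Stays where it is left: steady friction of 9 N. At 0 the free pad's face is 61 mm from the stop; it meets a bottle standing against the stop at about 0.030. Already clamped: leave it.
- pad3 (a joint): how far the sprung pad (34 mm wide, 20 mm high, on the follower's +y side) of cell 3 is pressed in toward its follower: 0 free, 0.008 m fully in. Its spring adds 0.5 N as it begins to move and 0.9 N for each mm to the follower's friction. Clamped well at 0.002 to 0.007, best about 0.004.
- slide_viewer: small black and white viewer standing on the bench, 30x34x66 mm; bystander. Origin: centre of its underside.
- loupe_b: black tapered eye loupe standing on the bench, 39 mm across, 40 mm high; bystander. Origin: centre of its underside.
- lens_ring: trial lens in a ring with a grip tab, flat on the bench, 58x50x8 mm; bystander. Origin: centre of its underside.

How it is judged:
At the end, for the whole second after the job is handed in: bottle_a and bottle_b stand in the middle and left-hand cells, one in each, and bottle_c in its right-hand cell: each upright within 5 degrees, its underside on the cell floor (within 3 mm) and within 12 mm of its seat point, at rest; each cell's pad is pressed in by 2 to 7 mm of its 8 mm (angle between each of bottle_a, bottle_b, bottle_c's own z axis and vertical below 0.09 rad and linear speed of each of bottle_a, bottle_b, bottle_c below 0.02 m/s and value of joint pad1 between 0.002 and 0.007 m and value of joint pad2 between 0.002 and 0.007 m and value of joint pad3 between 0.002 and 0.007 m and ((horizontal distance between bottle_a and seat1 below 0.012 m and z of bottle_a in the frame of carrier between 0.004 and 0.01 m and horizontal distance between bottle_b and seat2 below 0.012 m and z of bottle_b in the frame of carrier between 0.004 and 0.01 m) or (horizontal distance between bottle_a and seat2 below 0.012 m and z of bottle_a in the frame of carrier between 0.004 and 0.01 m and horizontal distance between bottle_b and seat1 below 0.012 m and z of bottle_b in the frame of carrier between 0.004 and 0.01 m)) and horizontal distance between bottle_c and seat3 below 0.012 m and z of bottle_c in the frame of carrier between 0.004 and 0.01 m); the robot touches nothing.
It fails at once if a pad driven hard against a bottle (more than 15 N) (contact force between any of pad1, pad2 and bottle_a above 15 N or contact force between any of pad1, pad2 and bottle_b above 15 N).
It fails at once if the bottle in the loaded cell moved by more than 10 mm or tilted (distance of bottle_c from where it was at the start of the episode above 0.01 m or angle between bottle_c's own z axis and vertical above 0.2 rad).
It fails at once if the slide viewer, the loupe or the lens ring moved by more than 20 mm (distance of any of slide_viewer, loupe_b, lens_ring from where it was at the start of the episode above 0.02 m).
It also fails if it takes over 72 s, if anything falls off the work surface, if the arm or the gripper's body presses on something with over 40 N, if the wrist force passes 120 N, or if a joint passes its speed limit or range.

### The arm

A 6-joint arm with a two-finger parallel gripper is mounted at the origin on a cart in front of the work surface, level with it; the furniture and walls round the work are solid. World frame = base frame: x ahead of the robot, y to its left, z up, the work surface at z = 0. Lengths are in m, angles in rad, forces in N, time in s.
With the tool pointing down it reaches from about 0.35 to 0.85 m from the base axis. Payload 8.1 kg.
Tool frame: the origin (TCP) lies on the centre line of the jaws, within the pads' length; the fingertips stand 17 mm ahead of it and the grasp point (between the pads) lies 2 mm behind it; x points along the fingers, z is the direction in which the jaws open and shut, and the axes are right-handed (so a half turn about x gives the same grasp; the last joint's range is limited). The gripper opens to 93 mm and grips with 3 to 60 N. Pads are 15 mm wide; open, the fingers measure 128 mm over their backs; the gripper's body (75 mm by 188 mm) begins 65 mm behind the grasp point.
Start: joints at [-1.211, 0.13, 1.488, -0, 1.523, -0.085], TCP at [0.258, -0.542, 0.236] pointing down, gripper open.
Joint ranges: [-2.96, 2.96], [-0.89, 2.26], [0.02, 2.5], [-1.34, 4.48], [0, 2.73], [-2.66, 2.66]. Speed limits (rad/s): [2.39, 2.39, 2.79, 3.14, 3.14, 3.14].

### API

Orientations are given as a rotation vector (axis times angle).
In Python, from plant import telemetry, optics, workorder gives the robot as it stands.
- The arm moves only by the shell command python3 -m inch 'ROWS' [FORCE]. ROWS is JSON, a list that holds one entry, the list of rows, each a list of 7 numbers: the shift along the tool's x, y, z in m, then the turn, a rotation vector about the tool's x, y, z in rad, then the opening, from 0 (shut) to 1 (fully open). In form: [[[tx, ty, tz, ax, ay, az, grip], ...]]. A call has 1 to 20 rows; each row shifts and turns the pose as measured when the row begins, along the tool's axes as they then stand; what a row does not reach is not made up. A row lasts 1/10 s, in which the tool goes at most 50 mm and 8.59 degrees, less where a joint would pass 70% of its speed; a pose out of reach is approached as far as the arm can. A call is refused whole if a number of a shift passes 0.05 or a number of a turn 0.15, either way. A call with a gripper value outside its range is refused whole. The fingers move at their own pace and stop on an object; FORCE is the grip in N (left out, the last holds). Time passes only in rows, so rows that do not move let the fingers close. It gives the time, the measured TCP pose, the force and the opening at its end, in the units of the state.
- telemetry.read_state(): the state, without advancing time (a new reading comes with each control period).
- optics.read_camera(name): name is "side" or "top"; returns a dict with "frame" (384x512x3 uint8, blue, green, red), "fx", "fy", "cx", "cy" (pixels), "rvec" (rotation vector, rad) and "tvec" (3), from world to camera coordinates, as OpenCV has them. Camera axes: x right, y down, z forward; pixel columns grow to the right and rows downward; lengths in m; the calibration is good to about 2 mm. A picture is of the moment at which its call begins. There is no depth.
- workorder.close_job(): hands the job in, once; it reports no verdict.
The state is a dict: "t": time; "q": joint angles; "dq": joint speeds; "joint_torque": joint torques, N m; "tool_pos": TCP position; "orientation": TCP orientation; "force": force on the tool from outside, world axes, zero at the start; "wrist_torque": the same for the moment, N m; "opening": finger opening in m.
Only numpy, scipy, OpenCV 4.12 (cv2) and the standard library are available. Lean on these libraries where they do the work, as an engineer would, in place of code of your own. Each camera call takes 0.05 s, during which the arm holds its last target. There are 200 camera calls.

## Working session

There is one attempt and no reset: what is moved stays moved. The work goes in short steps, Python scripts to look and compute and a shell command to move; the robot and the scene stay as the last step left them, time stands still between calls to the robot, and variables do not carry over. Pictures are saved under pics/ and viewed, on a budget of 10 in all, crops included, one or two more only if the job needs it, and the job is handed in when it is done.

```bash
ls; mkdir -p pics
cat > h.py <<'E'
import numpy as np, cv2
from plant import telemetry, optics
def cam(n):
    c=optics.read_camera(n); R=cv2.Rodrigues(np.array(c["rvec"],float))[0]; t=np.array(c["tvec"],float).ravel()
    K=np.array([[c["fx"],0,c["cx"]],[0,c["fy"],c["cy"]],[0,0,1.]]); return c["frame"],K,R,t
def ray(c,u,v,z):
    _,K,R,t=c; o=-R.T@t; d=R.T@np.linalg.inv(K)@np.array([u,v,1.]); return o+d*(z-o[2])/d[2]
def pix(c,p):
    _,K,R,t=c; q=K@(R@np.array(p,float)+t); return q[:2]/q[2]
def st():
    s=telemetry.read_state(); R=cv2.Rodrigues(np.array(s["orientation"],float))[0]
    print("t",s["t"],"pos",np.round(s["tool_pos"],4),"x",np.round(R[:,0],3),"y",np.round(R[:,1],3),"z",np.round(R[:,2],3),"F",np.round(s["force"],1),"open",np.round(s["opening"],4)); return s,R
E
python3 - <<'E'
from h import *
st()
for n in("side","top"):
    c=cam(n); print(n,c[1].tolist(),"pos",-c[2].T@c[3],"fwd",c[2][2]); cv2.imwrite(f"pics/{n}0.png",cv2.resize(c[0],(800,600),interpolation=cv2.INTER_CUBIC)); cv2.imwrite(f"{n}0.png",c[0])
E
```

```text
pics
t 0.0 pos [ 0.258  -0.5411  0.2346] x [-0.001  0.002 -1.   ] y [0.903 0.43  0.   ] z [ 0.43  -0.903 -0.002] F [-0.9 -0.3  0.3] open 0.093
side [[391.78113514544077, 0.0, 259.39241593050747], [0.0, 391.78113514544077, 198.02123867775163], [0.0, 0.0, 1.0]] pos [ 1.11410112 -0.19931925  0.80473967] fwd [-0.63836363  0.01303757 -0.76962452]
top [[450.82100619721274, 0.0, 256.8041085515916], [0.0, 450.82100619721274, 190.94108330547073], [0.0, 0.0, 1.0]] pos [ 0.42751664 -0.18347567  1.03915917] fwd [ 0.08761094 -0.00178347 -0.99615317]
```

View pics/top0.png

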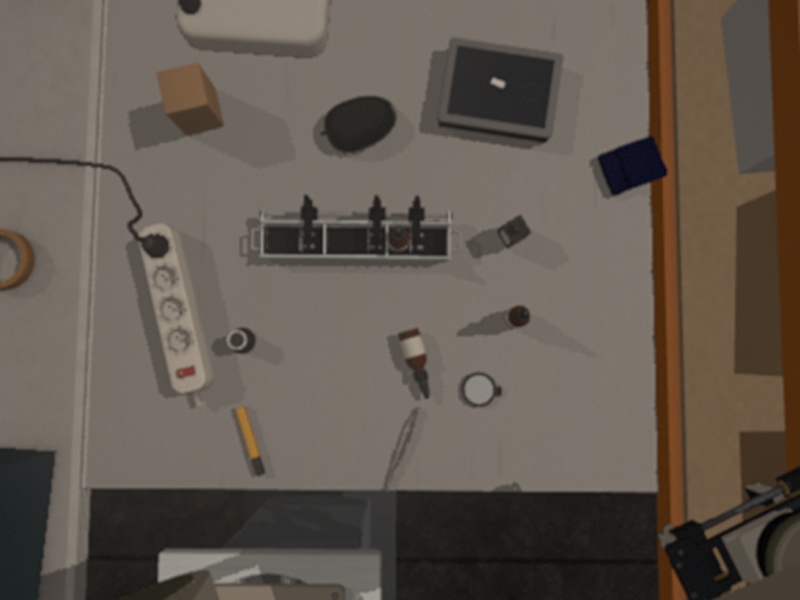

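View pics/side0.png

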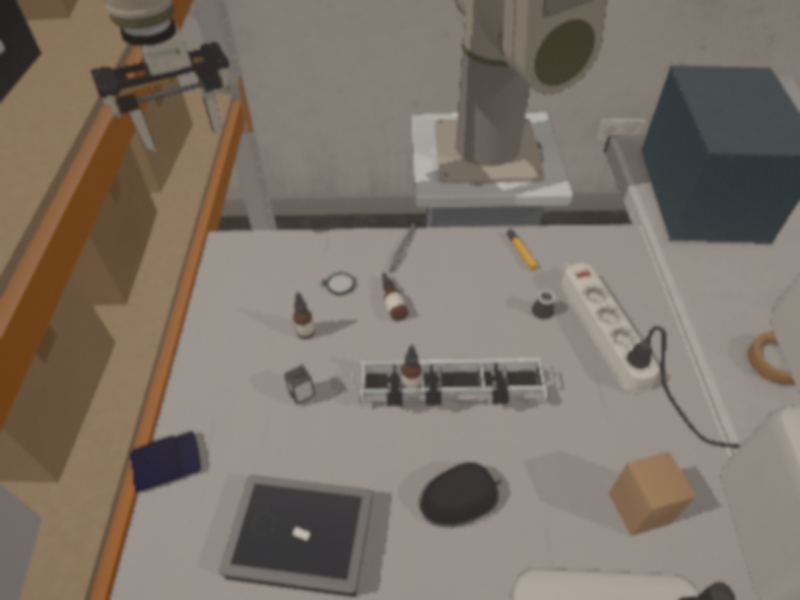

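The top view shows the carrier at about (260–452, 210–258), with lying bottle_a at (408,330)→(427,395) and bottle_b at (517,316). Bystanders there are the lens ring (480,390), the loupe (240,340) and the viewer (513,232). In the side view, bottle_b stands at (303,318) and bottle_a is at (395,298).

Run:
```python
from h import *
c=cam("top"); f=c[0]
cv2.imwrite("pics/crop1.png",cv2.resize(f[120:260,150:350],(800,560),interpolation=cv2.INTER_CUBIC))
s=1.5625**-1
def R(n,u,v,z): print(n,np.round(ray(c,u*.64,v*.64,z),4))
for n,u,v in(("fl",261,256),("fr",451,256),("bl",261,217),("br",451,217)): R(n,u,v,.034)
for n,u,v in (("tab2",308,200),("tab1",377,200),("tab3",416,200)): R(n,u,v,.074)
R("a base",408,331,.015);R("a tip",427,396,.015);R("b top",519,315,.09);R("b base",510,318,.0)
R("lens",480,390,.004);R("viewer",513,232,.066);R("loupe",238,340,.04)
```

```text
fl [0.5756 0.017  0.034 ]
fr [ 0.5777 -0.2565  0.034 ]
bl [0.6325 0.0184 0.034 ]
br [ 0.6346 -0.2564  0.034 ]
tab2 [ 0.6489 -0.0544  0.074 ]
tab1 [ 0.6496 -0.1504  0.074 ]
tab3 [ 0.65   -0.2047  0.074 ]
a base [ 0.47   -0.1955  0.015 ]
a tip [ 0.3765 -0.2235  0.015 ]
b top [ 0.4896 -0.3443  0.09  ]
b base [ 0.4909 -0.3462  0.    ]
lens [ 0.3852 -0.3012  0.004 ]
viewer [ 0.6074 -0.3409  0.066 ]
loupe [0.4545 0.0454 0.04  ]
```

View pics/crop1.png

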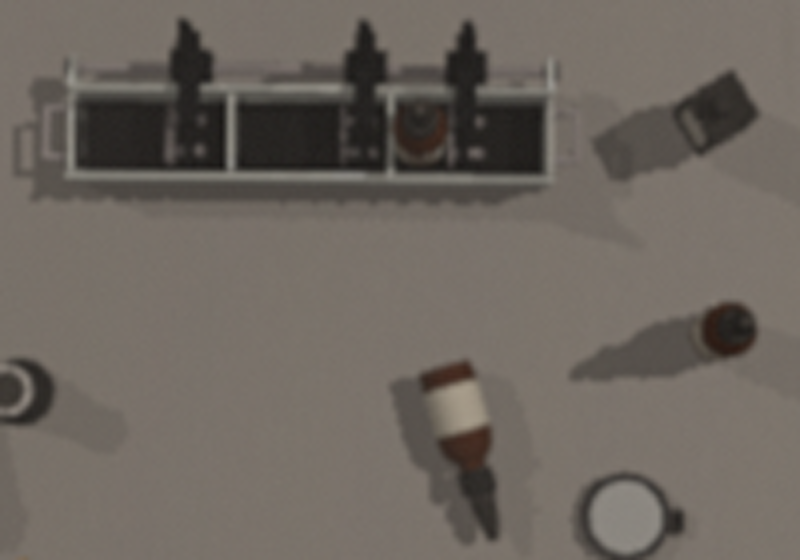

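The crop shows the front wall from (70,176) to (550,182) and partitions at u≈231 and 388. The cell-2 follower is already slid up a few mm (pad at 168, cell-1 pad at 343). Bottle_a runs from base (445,368) to tip (492,540), and bottle_b's centre is about (728,329). Next I'll refine these with masks.

Run:
```python
from h import *
c=cam("top"); f=c[0].astype(float); g=f.mean(2); s=cam("side")
def cen(p,i0): p=np.clip(p-np.median(p),0,None); p[p<p.max()*.4]=0; return i0+(p*np.arange(len(p))).sum()/p.sum()
# walls (top z .034)
for nm,r0,r1 in(("front",160,169),("back",138,147)):
    pts=np.array([ray(c,u,cen(g[r0:r1,u].copy(),r0),.034)[:2] for u in list(range(170,190))+list(range(212,232))+list(range(250,260))+list(range(274,284))])
    k=np.polyfit(pts[:,1],pts[:,0],1); print(nm,"x at y=-.12",np.polyval(k,-.12),"slope",k[0],"std",np.std(pts[:,0]-np.polyval(k,pts[:,1])))
for nm,a,b in(("L",164,173),("p21",203,212),("p13",243,252),("R",283,292)):
    print(nm,np.mean([ray(c,cen(g[r,a:b].copy(),a),r,.034)[1] for r in range(148,161)]))
def comp(C,box,mask,name,z):
    x0,y0,x1,y1=box; m=mask[y0:y1,x0:x1].astype(np.uint8); n,l,stt,ce=cv2.connectedComponentsWithStats(m)
    k=1+np.argmax(stt[1:,4]); p=np.argwhere(l==k)[:,::-1]+[x0,y0]
    return p
bg=np.abs(f-np.median(f[190:230,180:230].reshape(-1,3),0))
hsv=cv2.cvtColor(c[0],cv2.COLOR_BGR2HSV)
brown=(f[...,2]-f[...,0]>22)
for nm,box in(("a",(245,205,285,260)),("b",(315,190,345,215)),("c",(245,140,265,162))):
    p=comp(c,box,brown,nm,0); print(nm,len(p),"ext",p.min(0),p.max(0),"mean",p.mean(0))
    for z in(.015,.03,.045): print("  ",z,np.round(ray(c,*((p.min(0)+p.max(0))/2),z),4))
    if nm=="a":
        w=np.array([ray(c,*q,.015)[:2] for q in p]); vx,vy,x0,y0=cv2.fitLine(w.astype(np.float32),cv2.DIST_L2,0,.01,.01).ravel()
        d=np.array([vx,vy]);d*=-np.sign(d[0]); t=(w-[x0,y0])@d; print("axis toward cap",d,"base-ish",[x0,y0]+d*t.min(),"end",[x0,y0]+d*t.max(),t.ptp() if hasattr(t,'ptp') else np.ptp(t))
# black parts: collar+tip of a
dark=(g<55)
p=comp(c,(260,232,285,260),dark,"",0); w=np.array([ray(c,*q,.015)[:2] for q in p]); print("a black",len(p),w.mean(0),w.min(0),w.max(0))
# side view: b
fs=s[0].astype(float); bs=(fs[...,2]-fs[...,0]>22)
p=comp(s,(180,180,210,220),bs,"",0); print("side b",len(p),p.min(0),p.max(0),p.mean(0)); 
for q in((.49,-.344),): print([np.round(pix(s,(*q,z)),1) for z in(0,.045,.06,.102)],[np.round(pix(c,(*q,z)),1) for z in(0,.045,.06,.102)])
```

```text
front x at y=-.12 0.5763724437609757 slope 0.004895817575529821 std 0.0005017118124332592
back x at y=-.12 0.6275260619934366 slope 0.00024778903151659315 std 0.0005998958508095985
L 0.017033300372255634
p21 -0.07329601785886854
p13 -0.163473811403895
R -0.253704412040141
a 247 ext [257 211] [272 236] mean [265.23076923 222.68421053]
   0.015 [ 0.4437 -0.2033  0.015 ]
   0.03 [ 0.4434 -0.203   0.03  ]
   0.045 [ 0.4432 -0.2027  0.045 ]
axis toward cap [-0.9587913  -0.28411123] base-ish [ 0.47184236 -0.19712793] end [ 0.41558795 -0.21379736] 0.058672214475176815
b 21 ext [326 196] [331 206] mean [328.0952381  200.66666667]
   0.015 [ 0.4958 -0.3487  0.015 ]
   0.03 [ 0.4948 -0.3463  0.03  ]
   0.045 [ 0.4938 -0.3439  0.045 ]
c 20 ext [255 149] [261 156] mean [258.6  153.65]
   0.015 [ 0.6063 -0.1874  0.015 ]
   0.03 [ 0.6037 -0.1874  0.03  ]
   0.045 [ 0.601  -0.1873  0.045 ]
a black 137 [ 0.40608987 -0.21242411] [ 0.37746294 -0.22281889] [ 0.42457392 -0.19547552]
side b 79 [187 200] [198 208] [192.37974684 203.67088608]
[array([198.7, 212. ]), array([196.6, 201. ]), array([195.8, 197.2]), array([193.6, 185.9])] [array([325.4, 203.9]), array([328.6, 202.7]), array([329.7, 202.3]), array([333., 201.])]
```

Run:
```python
from h import *
from scipy.optimize import least_squares
c=cam("top"); s=cam("side")
for C,(x0,y0,x1,y1) in((c,(315,190,345,215)),(s,(175,180,215,225))):
    f=C[0].astype(float)[y0:y1,x0:x1]; r=f[...,2]/(f[...,0]+5)
    m=(r>1.35); print(m.sum()); print("\n".join("".join("#" if a else ("d" if g<60 else ("w" if g>135 else ".")) for a,g in zip(l,q)) for l,q in zip(m,f.mean(2))))
for y in(-.350,-.354): print(y,[np.round(pix(s,(.49,y,z))-[175,180],1) for z in(0,.0225,.045,.06,.102)],[np.round(pix(c,(.49,y,z))-[315,190],1) for z in(0,.0225,.045,.06,.102)])
```

```text
51
..............................
..............................
..............................
..............................
..............................
..............................
...............##ddd..........
.............d###dddd.........
............####dddddd........
...........d###dddddddd.......
...........###ddddddddd.......
..........d###dddddddddd......
...........###dddddddddd......
..........d####ddddddddd......
...........####ddddddddd......
...........d####dddddd#.......
............##########........
............dd#######.........
.............ddddddd..........
..............................
..............................
..............................
..............................
..............................
..............................
51
wwwwwwwwwwwwwwwwwwwwwwwwwwwwww......wwww
wwwwwwwwwwwwwwwwwwwwwwwwwwwwww......wwww
wwwwwwwwwwwwwwwwwwwwwwwwwwwwww......wwww
wwwwwwwwwwwwwwwwwwwwwwwwwwwwww......wwww
wwwwwwwwwwwwwwwwwwwwwwwwwwwwwwww.....www
wwwwwwwwwwwwwwwwwwwwwwwwwwwwwwwww......w
wwwwwwwwwwwwwww..wwwwwwwwwwwwwwwww......
wwwwwwwwwwwwww....wwwwwwwwwwwwww
[... 1262 characters left out ...]
wwwwwwwwwwwwwwwww
wwwwwwwwwwwwwwwwwwwwwwwwwwwwwwwwwwwwwwww
wwwwwwwwwwwwwwwwwwwwwwwwwwwwwwwwwwwwwwww
wwwwwwwwwwwwwwwwwwwwwwwwwwwwwwwwwwwwwwww
wwwwwwwwwwwwwwwwwwwwwwwwwwwwwwwwwwwwwwww
wwwwwwwwwwwwwwwwwwwwwwwwwwwwwwwwwwwwwwww
wwwwwwwwwwwwwwwwwwwwwwwwwwwwwwwwwwwwwwww
-0.35 [array([21.4, 32. ]), array([20.3, 26.6]), array([19.2, 21. ]), array([18.4, 17.2]), array([16.1,  6. ])] [array([13. , 13.9]), array([14.6, 13.4]), array([16.3, 12.7]), array([17.4, 12.3]), array([20.8, 11.1])]
-0.354 [array([19.9, 32.1]), array([18.7, 26.7]), array([17.6, 21.1]), array([16.8, 17.2]), array([14.4,  6. ])] [array([14.8, 14. ]), array([16.4, 13.4]), array([18.1, 12.8]), array([19.3, 12.3]), array([22.8, 11.1])]
```

```bash
cat >> h.py <<'E'
def go(g,xdir,zdir):
    "rows' totals to bring the grasp point to g with tool x, z along xdir, zdir"
    s,R=st(); x=np.array(xdir,float);x/=np.linalg.norm(x); z=np.array(zdir,float); z-=x*(z@x); z/=np.linalg.norm(z)
    T=np.c_[x,np.cross(z,x),z]; tcp=np.array(g)+.002*x
    rot=cv2.Rodrigues(R.T@T)[0].ravel(); d=tcp-np.array(s["tool_pos"])
    print("rot(tool)",np.round(rot,3),"shift now axes",np.round(R.T@d,4),"shift after-turn axes",np.round(T.T@d,4))
E
python3 -m inch '[[[0.011,0.026,-0.03,0,0,0,0.5],[0.011,0.026,-0.03,0,0,0,0.5],[0.011,0.026,-0.03,0,0,0,0.5],[0.011,0.026,-0.03,0,0,0,0.5],[0.011,0.026,-0.03,0.05,0,0,0.5],[0.011,0.026,-0.03,0.05,0,0,0.5],[0.011,0.026,-0.03,0.05,0,0,0.5],[0.011,0.026,-0.03,0,0,0.13,0.5],[0,0,0,0,0,0.13,0.5],[0,0,0,0,0,0.13,0.5],[0,0,0,0,0,0.13,0.5],[0,0,0,0,0,0.13,0.5],[0,0,0,0,0,0.13,0.5],[0,0,0,0,0,0,0.5]]]' 40
python3 - <<'E'
from h import *
a=.785;e=np.array([.9588,.2841,0]); x=e*np.sin(a)+[0,0,-np.cos(a)]
go(np.array([.4076,-.2162,.022])-.05*x,x,[.2841,-.9588,0])
E
```

```text
t: 1.75
tool_pos: [0.3606, -0.229, 0.1462]
orientation: [1.355, 0.785, -0.37]
force: [-0.6, 0.7, -0.4]
opening: 0.0462
t 1.75 pos [ 0.3606 -0.229   0.1462] x [ 0.698  0.197 -0.688] y [0.656 0.209 0.725] z [ 0.287 -0.958  0.017] F [-0.6  0.7 -0.4] open 0.0462
rot(tool) [ 0.014  0.01  -0.026] shift now axes [ 0.0729 -0.0553 -0.0004] shift after-turn axes [ 0.0743 -0.0533  0.0011]
```

```bash
python3 -m inch '[[[0.01,-0.028,0,0.014,0.01,-0.026,0.5],[0.02,-0.026,0.001,0,0,0,0.5],[0.022,0,0,0,0,0,0.5],[0.022,0,0,0,0,0,0.5],[0,0,0,0,0,0,0.5]]]'
python3 - <<'E'
from h import *
a=.785;e=np.array([.9588,.2841,0]); x=e*np.sin(a)+[0,0,-np.cos(a)]
go(np.array([.4076,-.2162,.022]),x,[.2841,-.9588,0])
c=cam("top"); cv2.imwrite("pics/g1.png",cv2.resize(c[0][180:300,200:360],(800,600),interpolation=cv2.INTER_CUBIC))
E
```

```text
t: 2.25
tool_pos: [0.3745, -0.2308, 0.0537]
orientation: [1.354, 0.821, -0.407]
force: [-0.1, 0.1, 0.0]
opening: 0.0468
t 2.25 pos [ 0.3745 -0.2308  0.0537] x [ 0.666  0.194 -0.721] y [0.691 0.204 0.693] z [ 0.281 -0.96   0.002] F [-0.1  0.1  0. ] open 0.0468
rot(tool) [-0.001  0.003  0.019] shift now axes [ 0.0498  0.0039 -0.0048] shift after-turn axes [ 0.0499  0.003  -0.0046]
```

View pics/g1.png

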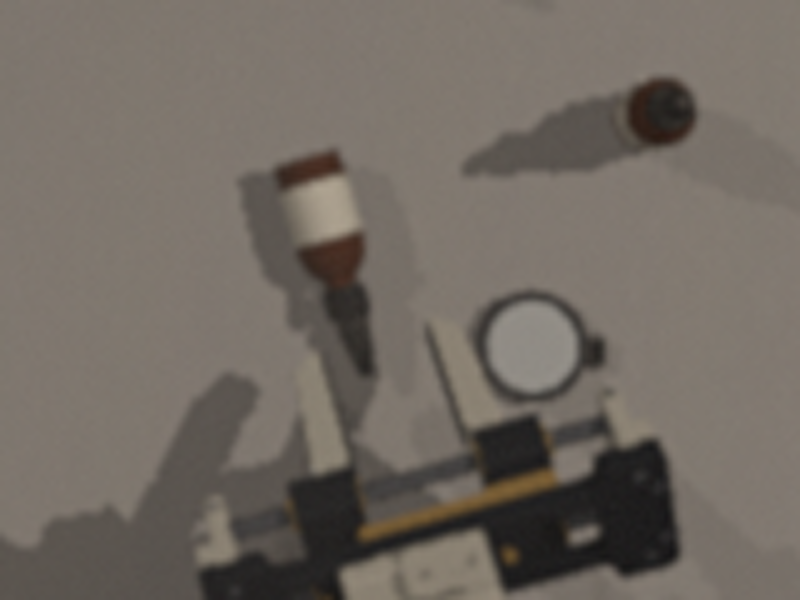

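The fingers straddle the bottle axis: inner edges near (322,350) and (430,320), collar at (347,300). The lens ring at (530,345) is clear. I'll advance and grip.

```bash
python3 -m inch '[[[0,0.001,-0.003,0,0,0.019,0.44],[0.015,0.001,-0.002,0,0,0,0.44],[0.015,0.001,0,0,0,0,0.44],[0.01,0,0,0,0,0,0.44],[0.009,0,0,0,0,0,0.44],[0,0,0,0,0,0,0.44]]]'
python3 - <<'E'
from h import *
a=.785;e=np.array([.9588,.2841,0]); x=e*np.sin(a)+[0,0,-np.cos(a)]
go(np.array([.4076,-.2162,.022]),x,[.2841,-.9588,0])
E
```

```text
t: 2.9
tool_pos: [0.4105, -0.2203, 0.0278]
orientation: [1.349, 0.803, -0.39]
force: [-1.2, 0.2, -0.1]
opening: 0.0412
t 2.9 pos [ 0.4105 -0.2203  0.0278] x [ 0.681  0.192 -0.706] y [0.674 0.211 0.708] z [ 0.285 -0.958  0.014] F [-1.2  0.2 -0.1] open 0.0412
rot(tool) [ 0.011  0.009 -0.002] shift now axes [ 0.005  -0.0052 -0.0049] shift after-turn axes [ 0.005  -0.0052 -0.0048]
```

```bash
python3 -m inch '[[[0.004,-0.005,-0.005,0.01,0.009,0,0.42],[0.001,0,0,0,0,0,0.4],[0,0,0,0,0,0,0.1],[0,0,0,0,0,0,0.1],[0,0,0,0,0,0,0.1],[0,0,0,0,0,0,0.1],[0,0,0,0,0,0,0.1]]]' 30
python3 - <<'E'
from h import *
st()
E
```

```text
t: 3.6
tool_pos: [0.4084, -0.2163, 0.0211]
orientation: [1.361, 0.809, -0.389]
force: [0.2, -0.7, -0.3]
opening: 0.023
t 3.6 pos [ 0.4084 -0.2163  0.0211] x [ 0.679  0.201 -0.706] y [0.677 0.201 0.708] z [ 0.284 -0.959  0.001] F [ 0.2 -0.7 -0.3] open 0.023
```

```bash
python3 -m inch '[[[0,0,0,0,0,0,0.1],[-0.01,0.01,0,0,0,0,0.1],[-0.022,0.022,0,0,0,0,0.1],[-0.025,0.025,0,0,0,0,0.1],[-0.025,0.025,0,0,0,0,0.1],[0,0,0,0,0,0,0.1]]]'
python3 - <<'E'
from h import *
st()
c=cam("side"); cv2.imwrite("pics/s1.png",cv2.resize(c[0][130:270,160:360],(800,560),interpolation=cv2.INTER_CUBIC))
E
```

```text
t: 4.2
tool_pos: [0.4074, -0.2147, 0.1397]
orientation: [1.365, 0.812, -0.39]
force: [0.8, -1.0, -0.6]
opening: 0.0224
t 4.2 pos [ 0.4074 -0.2147  0.1397] x [ 0.677  0.203 -0.707] y [0.679 0.198 0.707] z [ 0.283 -0.959 -0.004] F [ 0.8 -1.  -0.6] open 0.0224
```

View pics/s1.png

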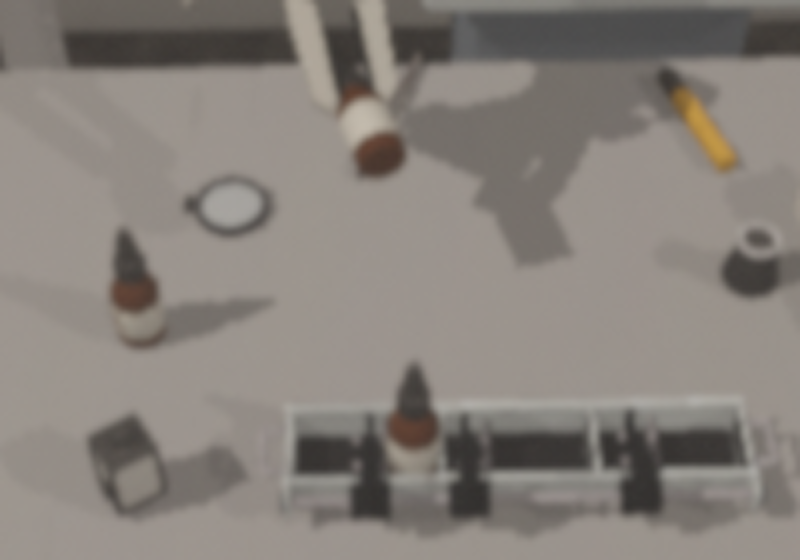

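Bottle_a is held by its collar with the base toward the carrier (378,155). Now I'll tip it upright.

```bash
python3 -m inch '[[[0,0,0,0,0,-0.143,0.1],[0,0,0,0,0,-0.143,0.1],[0,0,0,0,0,-0.143,0.1],[0,0,0,0,0,-0.143,0.1],[0,0,0,0,0,-0.143,0.1],[0,0,0,0,0,-0.143,0.1],[0,0,0,0,0,-0.143,0.1],[0,0,0,0,0,-0.143,0.1],[0,0,0,0,0,-0.143,0.1],[0,0,0,0,0,-0.143,0.1],[0,0,0,0,0,-0.143,0.1],[0,0,0,0,0,0,0.1]]]'
python3 - <<'E'
from h import *
a=-.785;e=np.array([1,0,0]); x=e*np.sin(a)+[0,0,-np.cos(a)]
go(np.array([.602,-.006,.140]),x,[0,-1,0])
E
```

```text
t: 5.45
tool_pos: [0.4005, -0.2119, 0.1163]
orientation: [0.379, 1.822, -1.611]
force: [-0.1, 0.3, -1.6]
opening: 0.0221
t 5.45 pos [ 0.4005 -0.2119  0.1163] x [-0.735 -0.209 -0.645] y [ 0.615  0.197 -0.764] z [ 0.287 -0.958 -0.016] F [-0.1  0.3 -1.6] open 0.0221
rot(tool) [0.209 0.203 0.086] shift now axes [-0.2045  0.1465 -0.1402] shift after-turn axes [-0.1572  0.1258 -0.2059]
```

```bash
python3 -m inch '[[[-0.013,-0.015,0,0.07,0.068,0.029,0.1],[-0.013,-0.015,0,0.07,0.068,0.029,0.1],[0,0,0,0.07,0.068,0.029,0.1],[-0.02,0.016,-0.026,0,0,0,0.1],[-0.02,0.016,-0.026,0,0,0,0.1],[-0.02,0.016,-0.026,0,0,0,0.1],[-0.02,0.016,-0.026,0,0,0,0.1],[-0.02,0.016,-0.026,0,0,0,0.1],[-0.02,0.016,-0.026,0,0,0,0.1],[-0.02,0.016,-0.026,0,0,0,0.1],[0,0,0,0,0,0,0.1]]]'
python3 - <<'E'
from h import *
a=-.785;e=np.array([1,0,0]); x=e*np.sin(a)+[0,0,-np.cos(a)]
go(np.array([.602,-.006,.120]),x,[0,-1,0])
E
```

```text
t: 6.55
tool_pos: [0.5829, -0.0276, 0.174]
orientation: [0.772, 1.767, -1.735]
force: [-0.8, -0.2, -0.6]
opening: 0.022
t 6.55 pos [ 0.5829 -0.0276  0.174 ] x [-0.69   0.027 -0.724] y [ 0.724  0.006 -0.69 ] z [-0.014 -1.    -0.024] F [-0.8 -0.2 -0.6] open 0.022
rot(tool) [ 0.007 -0.027 -0.024] shift now axes [ 0.0285  0.0512 -0.0205] shift after-turn axes [ 0.0267  0.0517 -0.0216]
```

```bash
python3 -m inch '[[[0.008,0.017,-0.007,0.007,-0.027,-0.024,0.1],[0.01,0.018,-0.007,0,0,0,0.1],[0.009,0.017,-0.007,0,0,0,0.1],[0,0,0,0,0,0,0.1]]]'
python3 - <<'E'
from h import *
a=-.785;e=np.array([1,0,0]); x=e*np.sin(a)+[0,0,-np.cos(a)]
go(np.array([.602,-.006,.120]),x,[0,-1,0])
c=cam("top");s=cam("side")
A=cv2.resize(c[0][110:190,140:270],(780,480),interpolation=cv2.INTER_CUBIC)[:, 100:500]
B=cv2.resize(s[0][160:270,270:376],(400,415),interpolation=cv2.INTER_CUBIC)
B=cv2.copyMakeBorder(B,0,65,0,0,cv2.BORDER_CONSTANT); cv2.imwrite("pics/h2.png",np.hstack([A,B]))
p=(.602,-.006)
for z in(.053,.098,.12,.155): print(z,np.round(pix(c,(*p,z)),1),np.round(pix(s,(*p,z)),1), (pix(c,(*p,z))-[140,110])*6-[100,0],(pix(s,(*p,z))-[270,160])*3.773+[400,0])
E
```

```text
t: 6.95
tool_pos: [0.6028, -0.0075, 0.1179]
orientation: [0.74, 1.758, -1.749]
force: [-1.0, -0.3, -0.7]
opening: 0.0221
t 6.95 pos [ 0.6028 -0.0075  0.1179] x [-0.699  0.003 -0.715] y [ 0.715  0.004 -0.699] z [ 0.    -1.    -0.005] F [-1.  -0.3 -0.7] open 0.0221
rot(tool) [ 0.004 -0.003 -0.011] shift now axes [ 0.001  -0.0021 -0.0015] shift after-turn axes [ 0.0011 -0.0021 -0.0015]
0.053 [176.1 150.8] [338.4 233.6] [116.42786346 244.9725453 ] [657.88576947 277.80905015]
0.098 [172.3 147.1] [341.5 222.2] [ 93.9411648  222.45208345] [669.60004485 234.50612373]
0.12 [170.4 145.1] [343.1 216.2] [ 82.15921288 210.65244125] [675.67184414 212.06114365]
0.155 [167.  141.8] [345.8 206.2] [ 62.22700437 190.69030506] [685.84239337 174.46474685]
```

View pics/h2.png

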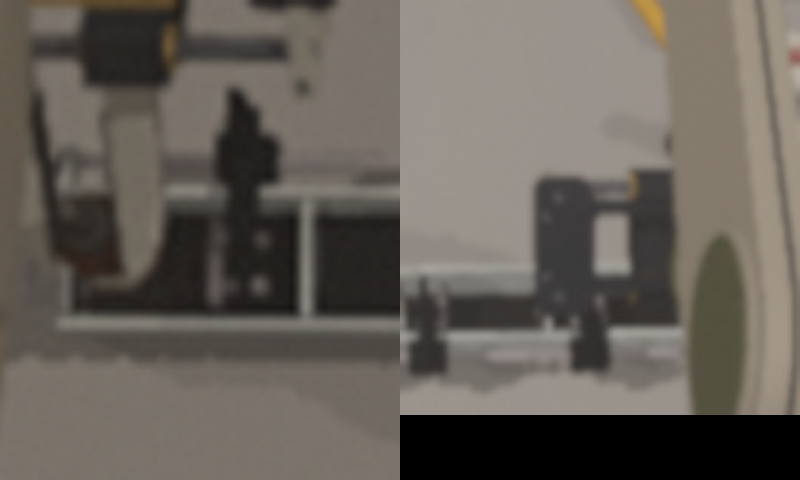

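The top half shows bottle_a near upright over cell 2: cap (85,225), label front edge (110,290), all inside the cell walls. Gripper and arm hide it in the side view. Lowering.

```bash
python3 -m inch '[[[0.009,0.006,-0.001,0,0,-0.01,0.1],[0.009,0.008,0,0,0,0,0.1],[0.008,0.008,0,0,0,0,0.1],[0.002,0.002,0,0,0,0,0.1],[0,0,0,0,0,0,0.1]]]'
python3 - <<'E'
from h import *
a=-.785;e=np.array([1,0,0]); x=e*np.sin(a)+[0,0,-np.cos(a)]
go(np.array([.602,-.006,.074]),x,[0,-1,0])
E
```

```text
t: 7.55
tool_pos: [0.6017, -0.0101, 0.0853]
orientation: [0.742, 1.757, -1.753]
force: [-0.2, 0.9, -0.0]
opening: 0.0216
t 7.55 pos [ 0.6017 -0.0101  0.0853] x [-0.7    0.006 -0.714] y [ 0.714  0.    -0.7  ] z [-0.004 -1.    -0.004] F [-0.2  0.9 -0. ] open 0.0216
rot(tool) [ 0.    -0.006 -0.01 ] shift now axes [ 0.0099  0.0081 -0.004 ] shift after-turn axes [ 0.0098  0.0082 -0.0041]
```

```bash
python3 -m inch '[[[0.004,0.004,-0.004,0,0,0,0.1],[0.003,0.003,0,0,0,0,0.1],[0.002,0.002,0,0,0,0,0.1],[0,0,0,0,0,0,0.1]]]'
python3 - <<'E'
from h import *
st()
E
```

```text
t: 7.95
tool_pos: [0.6023, -0.0057, 0.0734]
orientation: [0.742, 1.756, -1.753]
force: [0.1, -0.9, 0.4]
opening: 0.0217
t 7.95 pos [ 0.6023 -0.0057  0.0734] x [-0.7    0.005 -0.715] y [ 0.715 -0.    -0.7  ] z [-0.004 -1.    -0.003] F [ 0.1 -0.9  0.4] open 0.0217
```

```bash
python3 -m inch '[[[0.0015,0.0015,0,0,0,0,0.1],[0.0,0.0,0,0,0,0,0.1]]]'; python3 -m inch '[[[0.0015,0.0015,0,0,0,0,0.1],[0.0,0.0,0,0,0,0,0.1]]]'
```

```text
t: 8.15
tool_pos: [0.6031, -0.0058, 0.0735]
orientation: [0.743, 1.755, -1.752]
force: [-0.7, -0.2, -0.1]
opening: 0.0217
t: 8.35
tool_pos: [0.6038, -0.0058, 0.0734]
orientation: [0.744, 1.753, -1.751]
force: [0.3, -0.7, -0.9]
opening: 0.0217
```

Run:
```python
from h import *
s,_=st(); print(np.round(s["q"],3),np.round(s["joint_torque"],1),s["wrist_torque"])
c=cam("top"); cv2.imwrite("pics/p1.png",cv2.resize(c[0][110:190,150:250],(750,600),interpolation=cv2.INTER_CUBIC))
```

```text
t 8.35 pos [ 0.6038 -0.0058  0.0734] x [-0.697  0.004 -0.717] y [ 0.717 -0.001 -0.697] z [-0.003 -1.    -0.003] F [ 0.3 -0.7 -0.9] open 0.0217
[-0.069  1.061  0.702 -0.052  2.148  1.494] [ -0.1 -88.7 -43.1  -0.3   5.1  -0. ] [ 0.01554372 -0.37474512 -0.06019745]
```

View pics/p1.png

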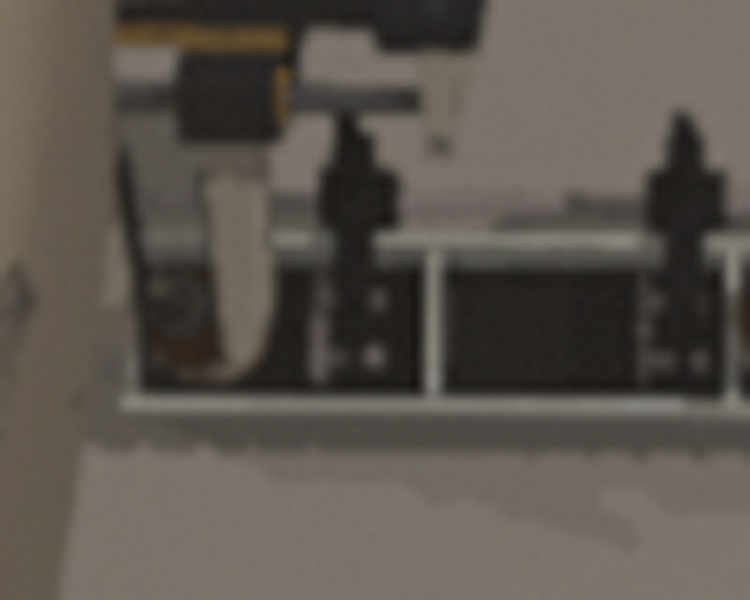

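In this view the cell-2 label front edge is at (235,378), in front of the wall. z has stalled at 0.0734 with no force, so I'll try one slightly larger step.

```bash
python3 -m inch '[[[0.003,0.003,0,0,0,0,0.1],[0.0,0.0,0,0,0,0,0.1]]]'
python3 - <<'E'
from h import *
s,_=st(); print(np.round(s["q"],4),np.round(s["joint_torque"],1),s["wrist_torque"])
E
```

```text
t: 8.6
tool_pos: [0.6049, -0.0061, 0.0736]
orientation: [0.745, 1.751, -1.751]
force: [-0.1, -0.2, 0.0]
opening: 0.0218
t 8.6 pos [ 0.6049 -0.0061  0.0736] x [-0.696  0.004 -0.718] y [ 0.718 -0.001 -0.696] z [-0.004 -1.    -0.002] F [-0.1 -0.2  0. ] open 0.0218
[-0.0686  1.0627  0.6984 -0.0524  2.1486  1.4942] [ -0.  -89.5 -43.5  -0.3   5.3  -0. ] [ 0.04683047 -0.40617663  0.01639772]
```

```bash
python3 -m inch '[[[0.002,-0.002,0,0,0,0,0.1],[0,0,0,0,0,0,0.3],[0,0,0,0,0,0,0.45],[0,0,0,0,0,0,0.48],[0,0,0,0,0,0,0.48],[-0.01,-0.01,0,0,0,0,0.48],[-0.02,-0.02,0,0,0,0,0.48],[-0.025,-0.025,0,0,0,0,0.48],[-0.025,-0.025,0,0,0,0,0.48],[-0.015,-0.015,0,0,0,0.1,0.48],[0,0,0,0,0,0.14,0.48],[0,0,0,0,0,0.14,0.48],[0,0,0,0,0,0.14,0.48],[0,0,0,0,0,0.14,0.48],[0,0,0,0,0,0.11,0.48]]]'
python3 - <<'E'
from h import *
go(np.array([.491,-.3515,.15]),[0,0,-1],[0,-1,0])
go(np.array([.491,-.3515,.15]),[0,0,-1],[-1,0,0])
go(np.array([.491,-.3515,.15]),[0,0,-1],[1,0,0])
s,_=st(); print(s["q"])
E
```

```text
t: 10.1
tool_pos: [0.6007, -0.0063, 0.2141]
orientation: [1.224, 1.193, -1.195]
force: [-0.1, 0.4, 0.8]
opening: 0.0449
t 10.1 pos [ 0.6007 -0.0063  0.2141] x [ 0.022  0.002 -1.   ] y [ 1.    -0.004  0.022] z [-0.004 -1.    -0.002] F [-0.1  0.4  0.8] open 0.0449
rot(tool) [-0.004 -0.002 -0.022] shift now axes [ 0.0631 -0.1098  0.3458] shift after-turn axes [ 0.0661 -0.1097  0.3452]
t 10.1 pos [ 0.6007 -0.0063  0.2141] x [ 0.022  0.002 -1.   ] y [ 1.    -0.004  0.022] z [-0.004 -1.    -0.002] F [-0.1  0.4  0.8] open 0.0449
rot(tool) [ 1.567 -0.019 -0.016] shift now axes [ 0.0631 -0.1098  0.3458] shift after-turn axes [0.0661 0.3452 0.1097]
t 10.1 pos [ 0.6007 -0.0063  0.2141] x [ 0.022  0.002 -1.   ] y [ 1.    -0.004  0.022] z [-0.004 -1.    -0.002] F [-0.1  0.4  0.8] open 0.0449
rot(tool) [-1.575  0.016 -0.019] shift now axes [ 0.0631 -0.1098  0.3458] shift after-turn axes [ 0.0661 -0.3452 -0.1097]
t 10.1 pos [ 0.6007 -0.0063  0.2141] x [ 0.022  0.002 -1.   ] y [ 1.    -0.004  0.022] z [-0.004 -1.    -0.002] F [-0.1  0.4  0.8] open 0.0449
[-0.09823696  0.12158083  1.53715494  0.00406389  1.46109726  1.47602821]
```

```bash
python3 -m inch '[[[0,-0.014,0.043,0,0,-0.022,0.48],[0,-0.014,0.043,0,0,0,0.48],[0,-0.014,0.043,0,0,0,0.48],[0.012,-0.014,0.043,0,0,0,0.48],[0.012,-0.014,0.043,0,0,0,0.48],[0.012,-0.013,0.043,0,0,0,0.48],[0.012,-0.013,0.043,0,0,0,0.48],[0.012,-0.013,0.043,0,0,0,0.48],[0,0,0,0,0,0,0.48]]]'
python3 - <<'E'
from h import *
go(np.array([.491,-.3515,.068]),[0,0,-1],[0,-1,0])
c=cam("top");s=cam("side")
A=cv2.resize(c[0][110:190,150:250],(400,320),interpolation=cv2.INTER_CUBIC)
B=cv2.resize(s[0][190:270,270:370],(400,320),interpolation=cv2.INTER_CUBIC)
D=cv2.resize(c[0][170:234,290:370],(400,280),interpolation=cv2.INTER_CUBIC)[:,:]
E=cv2.resize(s[0][140:225,150:270],(400,280),interpolation=cv2.INTER_CUBIC)
cv2.imwrite("pics/p2.png",np.vstack([np.hstack([A,B]),np.hstack([D,E])]))
E
```

```text
t: 11.0
tool_pos: [0.4855, -0.3607, 0.1649]
orientation: [1.212, 1.193, -1.196]
force: [-0.2, 0.7, -0.4]
opening: 0.0446
t 11.0 pos [ 0.4855 -0.3607  0.1649] x [ 0.019 -0.005 -1.   ] y [1.    0.003 0.019] z [ 0.003 -1.     0.005] F [-0.2  0.7 -0.4] open 0.0446
rot(tool) [ 0.003  0.005 -0.019] shift now axes [ 0.099   0.0037 -0.0097] shift after-turn axes [ 0.0989  0.0055 -0.0092]
```

View pics/p2.png

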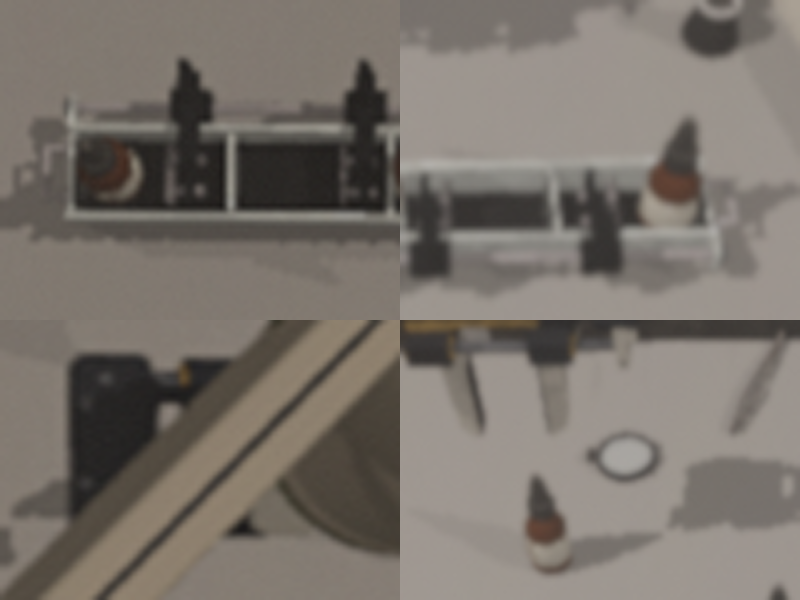

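Bottle_a stands upright in cell 2 in both views (top view (115,165), side view (675,190)). Bottle_b is untouched. Aligning over it and descending.

```bash
python3 -m inch '[[[0,0.0045,-0.009,0.003,0.005,-0.019,0.48],[0,0,0,0,0,0,0.48],[0.03,0,0,0,0,0,0.48],[0.015,0,0,0,0,0,0.48],[0,0,0,0,0,0,0.48]]]'
python3 - <<'E'
from h import *
go(np.array([.491,-.3515,.068]),[0,0,-1],[0,-1,0])
s=cam("side"); cv2.imwrite("pics/p3.png",cv2.resize(s[0][130:230,150:250],(600,600),interpolation=cv2.INTER_CUBIC))
E
```

```text
t: 11.6
tool_pos: [0.4978, -0.3425, 0.1254]
orientation: [1.203, 1.209, -1.199]
force: [0.8, -0.3, 0.1]
opening: 0.0445
t 11.6 pos [ 0.4978 -0.3425  0.1254] x [ 0.005 -0.002 -1.   ] y [1.    0.01  0.005] z [ 0.01  -1.     0.002] F [ 0.8 -0.3  0.1] open 0.0445
rot(tool) [ 0.01   0.002 -0.005] shift now axes [ 0.0594 -0.0072  0.0088] shift after-turn axes [ 0.0594 -0.0068  0.009 ]
```

View pics/p3.png

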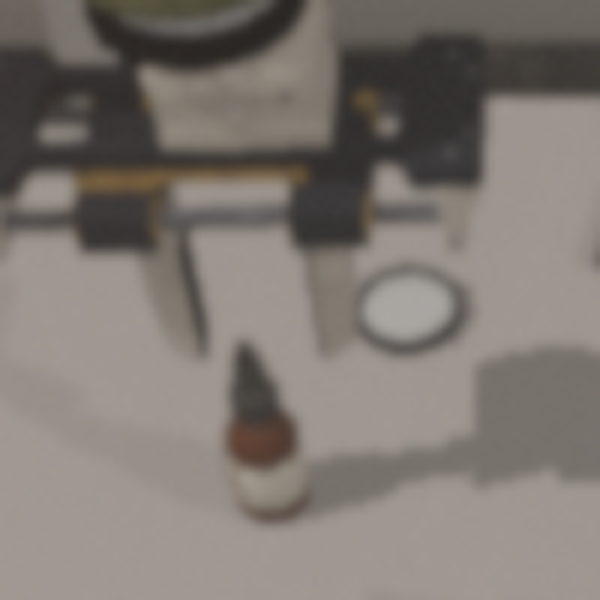

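The fingers hang above b (tip at (243,345)), with the finger midpoint about 9 mm to the +y side, matching telemetry. Correcting before descending.

```bash
python3 -m inch '[[[0,-0.007,0.009,0.01,0,-0.005,0.48],[0,0,0,0,0,0,0.48],[0,0,0,0,0,0,0.48],[0,0,0,0,0,0,0.48]]]'
python3 - <<'E'
from h import *
go(np.array([.491,-.3515,.068]),[0,0,-1],[0,-1,0])
E
```

```text
t: 12.05
tool_pos: [0.492, -0.3534, 0.13]
orientation: [1.207, 1.203, -1.209]
force: [0.5, -0.0, 0.3]
opening: 0.0449
t 12.05 pos [ 0.492  -0.3534  0.13  ] x [ 0.004 -0.005 -1.   ] y [ 1.    -0.     0.004] z [-0.    -1.     0.005] F [ 0.5 -0.   0.3] open 0.0449
rot(tool) [-0.     0.005 -0.004] shift now axes [ 0.0639 -0.0012 -0.0022] shift after-turn axes [ 0.064  -0.001  -0.0019]
```

```bash
python3 -m inch '[[[0.016,-0.001,-0.002,0,0,0,0.48],[0.016,0,0,0,0,0,0.48],[0.016,0,0,0,0,0,0.48],[0.014,0,0,0,0,0,0.48],[0,0,0,0,0,0,0.48],[0,0,0,0,0,0,0.1],[0,0,0,0,0,0,0.1],[0,0,0,0,0,0,0.1],[0,0,0,0,0,0,0.1]]]' 30
python3 - <<'E'
from h import *
go(np.array([.491,-.3515,.068]),[0,0,-1],[0,-1,0])
E
```

```text
t: 12.95
tool_pos: [0.4904, -0.3511, 0.0617]
orientation: [1.208, 1.204, -1.21]
force: [-0.2, -0.1, -0.6]
opening: 0.0281
t 12.95 pos [ 0.4904 -0.3511  0.0617] x [ 0.003 -0.004 -1.   ] y [ 1.    -0.001  0.003] z [-0.001 -1.     0.004] F [-0.2 -0.1 -0.6] open 0.0281
rot(tool) [-0.001  0.004 -0.003] shift now axes [-0.0043  0.0006  0.0004] shift after-turn axes [-0.0043  0.0006  0.0004]
```

```bash
python3 -m inch '[[[0,0,0,0,0,0,0.4],[0,0,0,0,0,0,0.4],[-0.014,0,0,0,0,0,0.4],[0,0,0,0,0,0,0.4],[0,0,0,0,0,0,0.1],[0,0,0,0,0,0,0.1],[0,0,0,0,0,0,0.1],[0,0,0,0,0,0,0.1]]]' 30
python3 - <<'E'
from h import *
go(np.array([.491,-.3515,.077]),[0,0,-1],[0,-1,0])
E
```

```text
t: 13.75
tool_pos: [0.4918, -0.3522, 0.0798]
orientation: [1.207, 1.199, -1.208]
force: [-0.2, -0.5, 1.2]
opening: 0.0194
t 13.75 pos [ 0.4918 -0.3522  0.0798] x [ 0.006 -0.007 -1.   ] y [ 1.    -0.001  0.006] z [-0.001 -1.     0.007] F [-0.2 -0.5  1.2] open 0.0194
rot(tool) [-0.001  0.007 -0.006] shift now axes [ 0.0048 -0.0008 -0.0008] shift after-turn axes [ 0.0048 -0.0008 -0.0007]
```

```bash
python3 -m inch '[[[-0.02,0,0,0,0,0,0.1],[-0.03,0,0,0,0,0,0.1],[-0.02,0,-0.02,0,0,0,0.1],[0,0,-0.036,0,0,0,0.1],[0,0,-0.036,0,0,0,0.1],[0,0,-0.036,0,0,0,0.1],[0,0,-0.036,0,0,0,0.1],[0,0,-0.036,0,0,0,0.1],[0,0,-0.036,0,0,0,0.1],[0,0,-0.02,0,0,0,0.1],[0,0,0,0,0,0,0.1],[0,0,0,0,0,0,0.1],[0,0,0,0,0,0,0.1]]]'
python3 - <<'E'
from h import *
go(np.array([.602,-.0965,.15]),[0,0,-1],[0,-1,0])
E
```

```text
t: 15.05
tool_pos: [0.4886, -0.0867, 0.1468]
orientation: [1.209, 1.204, -1.212]
force: [0.0, -0.1, -0.7]
opening: 0.0199
t 15.05 pos [ 0.4886 -0.0867  0.1468] x [ 0.001 -0.004 -1.   ] y [ 1.    -0.003  0.001] z [-0.003 -1.     0.004] F [ 0.  -0.1 -0.7] open 0.0199
rot(tool) [-0.003  0.004 -0.001] shift now axes [-0.001   0.1135  0.0095] shift after-turn axes [-0.0012  0.1134  0.0098]
```

```bash
python3 -m inch '[[[0,0.02,0.003,0,0,0,0.1],[0,0.03,0.003,0,0,0,0.1],[0,0.03,0.003,0,0,0,0.1],[0,0.02,0,0,0,0,0.1],[0,0.013,0,0,0,0,0.1],[0,0,0,0,0,0,0.1],[0,0,0,0,0,0,0.1],[0,0,0,0,0,0,0.1],[0,0,0,0,0,0,0.1]]]'
python3 - <<'E'
from h import *
go(np.array([.602,-.0965,.0888]),[0,0,-1],[0,-1,0])
E
```

```text
t: 15.95
tool_pos: [0.6033, -0.1078, 0.1443]
orientation: [1.215, 1.2, -1.225]
force: [-0.4, 0.1, 0.3]
opening: 0.0197
t 15.95 pos [ 0.6033 -0.1078  0.1443] x [-0.002 -0.005 -1.   ] y [ 1.    -0.015 -0.002] z [-0.015 -1.     0.005] F [-0.4  0.1  0.3] open 0.0197
rot(tool) [-0.015  0.005  0.002] shift now axes [ 0.0574 -0.0014 -0.0116] shift after-turn axes [ 0.0575 -0.0013 -0.0113]
```

```bash
python3 -m inch '[[[0,-0.001,-0.011,-0.01,0.004,0,0.1],[0,0,0,0,0,0,0.1],[0,0,0,0,0,0,0.1],[0.014,0,0,0,0,0,0.1],[0.014,0,0,0,0,0,0.1],[0.012,0,0,0,0,0,0.1],[0,0,0,0,0,0,0.1],[0,0,0,0,0,0,0.1]]]'
python3 - <<'E'
from h import *
go(np.array([.602,-.0965,.0888]),[0,0,-1],[0,-1,0])
E
```

```text
t: 16.75
tool_pos: [0.6002, -0.0952, 0.0995]
orientation: [1.209, 1.21, -1.215]
force: [-0.2, -0.4, -0.6]
opening: 0.0194
t 16.75 pos [ 0.6002 -0.0952  0.0995] x [-0.004 -0.001 -1.   ] y [ 1.    -0.004 -0.004] z [-0.004 -1.     0.001] F [-0.2 -0.4 -0.6] open 0.0194
rot(tool) [-0.004  0.001  0.004] shift now axes [0.0127 0.0018 0.0013] shift after-turn axes [0.0127 0.0018 0.0013]
```

```bash
python3 -m inch '[[[0.005,0.002,0.001,0,0,0,0.1],[0.004,0,0,0,0,0,0.1],[0.002,0,0,0,0,0,0.1],[0,0,0,0,0,0,0.1],[0,0,0,0,0,0,0.1]]]'; python3 -m inch '[[[0.002,0,0,0,0,0,0.1],[0,0,0,0,0,0,0.1]]]'
```

```text
t: 17.25
tool_pos: [0.6029, -0.0967, 0.0882]
orientation: [1.21, 1.209, -1.215]
force: [0.7, -0.3, -0.2]
opening: 0.0196
t: 17.45
tool_pos: [0.6036, -0.0968, 0.0871]
orientation: [1.21, 1.208, -1.214]
force: [0.0, -0.0, -1.0]
opening: 0.0192
```

```bash
python3 -m inch '[[[0.001,0,0,0,0,0,0.1],[0,0,0,0,0,0,0.3],[0,0,0,0,0,0,0.42],[0,0,0,0,0,0,0.42],[-0.01,0,0,0,0,0,0.42],[-0.025,0,0,0,0,0,0.42],[-0.025,0,0,0,0,0,0.42],[-0.025,0,0,0,0,0,0.42],[0,0,0,-0.143,0,0,0],[0,0,0,-0.143,0,0,0],[0,0,0,-0.143,0,0,0],[0,0,0,-0.143,0,0,0],[0,0,0,-0.143,0,0,0],[0,0,0,-0.143,0,0,0],[0,0,0,-0.143,0,0,0],[0,0,0,-0.143,0,0,0],[0,0,0,-0.143,0,0,0],[0,0,0,-0.143,0,0,0],[0,0,0,-0.143,0,0,0],[0,0,0,0,0,0,0]]]'
python3 - <<'E'
from h import *
go(np.array([.645,-.176,.15]),[0,0,-1],[1,0,0])
c=cam("top")
for n,u in(("tab1",364),("tab2",185),("tab3",467)): print(n,ray(c,150+u/4,128.5,.074))
s=cam("side")
A=cv2.resize(c[0][110:190,150:300],(600,320),interpolation=cv2.INTER_CUBIC)
B=cv2.resize(s[0][190:265,220:360],(600,280),interpolation=cv2.INTER_CUBIC)
cv2.imwrite("pics/p4.png",np.vstack([A,B])); cv2.imwrite("p4t.png",c[0]);cv2.imwrite("p4s.png",s[0])
E
```

```text
t: 19.45
tool_pos: [0.6053, -0.097, 0.1875]
orientation: [-0.051, 1.564, 0.046]
force: [0.7, -0.1, 0.7]
opening: 0.0004
t 19.45 pos [ 0.6053 -0.097   0.1875] x [ 0.006 -0.003 -1.   ] y [-0.062  0.998 -0.004] z [0.998 0.062 0.006] F [ 0.7 -0.1  0.7] open 0.0004
rot(tool) [0.062 0.006 0.003] shift now axes [ 0.04   -0.0812  0.0344] shift after-turn axes [ 0.0395 -0.079   0.0397]
tab1 [ 0.64850536 -0.14983843  0.074     ]
tab2 [ 0.64774848 -0.05252103  0.074     ]
tab3 [ 0.64894105 -0.2058583   0.074     ]
```

View pics/p4.png

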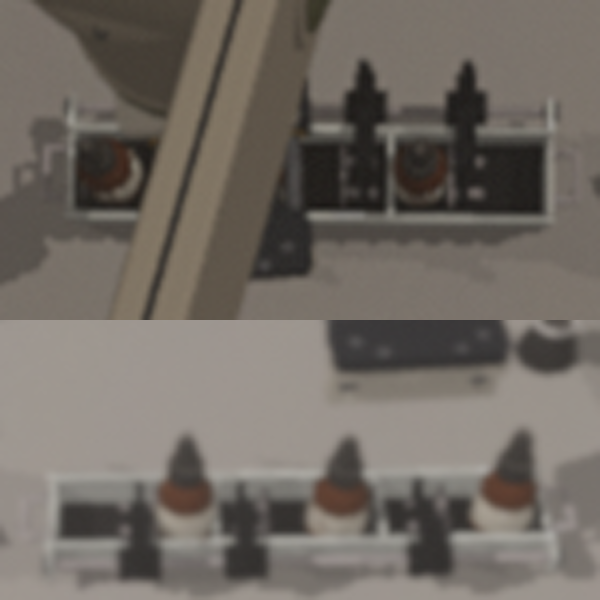

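Both bottles stand upright in cells 1 and 2 (side view (342,490) and (508,490)); c is unchanged at (185,490). Now to tab1.

```bash
python3 -m inch '[[[0,-0.02,0.01,0.062,0,0,0],[0,-0.03,0.015,0,0,0,0],[0,-0.03,0.015,0,0,0,0],[0,0,0,0,0,0,0],[0,0,0,0,0,0,0],[0,0,0,0,0,0,0],[0,0,0,0,0,0,0]]]'
python3 - <<'E'
from h import *
go(np.array([.647,-.176,.070]),[0,0,-1],[1,0,0])
E
```

```text
t: 20.25
tool_pos: [0.6464, -0.1772, 0.1887]
orientation: [0.022, 1.564, -0.026]
force: [-1.2, 0.5, -0.0]
opening: 0.0005
t 20.25 pos [ 0.6464 -0.1772  0.1887] x [ 0.006 -0.002 -1.   ] y [ 0.031  1.    -0.002] z [ 1.    -0.031  0.006] F [-1.2  0.5 -0. ] open 0.0005
rot(tool) [-0.031  0.006  0.002] shift now axes [ 0.1207  0.0014 -0.0002] shift after-turn axes [0.1207 0.0012 0.0006]
```

```bash
python3 -m inch '[[[0.03,0,0,-0.031,0,0,0],[0.03,0,0,0,0,0,0],[0.03,0,0,0,0,0,0],[0.02,0,0,0,0,0,0],[0.01,0,0,0,0,0,0],[0,0,0,0,0,0,0],[0,0,0,0,0,0,0],[0,0.005,0,0,0,0,0],[0,0.005,0,0,0,0,0],[0,0,0,0,0,0,0]]]'; for i in 1; do python3 -m inch '[[[0,0.004,0,0,0,0,0],[0,0.004,0,0,0,0,0],[0,0,0,0,0,0,0]]]'; done
```

```text
t: 21.25
tool_pos: [0.6503, -0.1619, 0.0733]
orientation: [-0.007, 1.554, -0.002]
force: [0.4, -1.2, 0.2]
opening: 0.0006
t: 21.55
tool_pos: [0.6505, -0.1573, 0.0741]
orientation: [-0.011, 1.553, -0.007]
force: [0.6, 0.3, 0.2]
opening: 0.0007
```

```bash
python3 -m inch '[[[0.004,0.006,0,0,0,0,0]]]'; python3 -m inch '[[[0,0.006,0,0,0,0,0]]]';  python3 -m inch '[[[0,0.0,0,0,0,0,0]]]'
```

```text
t: 21.65
tool_pos: [0.6518, -0.1535, 0.0721]
orientation: [-0.012, 1.549, -0.01]
force: [-0.4, -9.9, 7.1]
opening: 0.0005
t: 21.75
tool_pos: [0.6518, -0.1492, 0.0723]
orientation: [-0.014, 1.549, -0.013]
force: [-0.3, -9.4, -6.3]
opening: 0.0005
t: 21.85
tool_pos: [0.6519, -0.1492, 0.0726]
orientation: [-0.014, 1.548, -0.014]
force: [0.1, 0.7, -0.8]
opening: 0.0007
```

Run:
```python
from h import *
st(); c=cam("top");s=cam("side")
A=cv2.resize(c[0][110:190,150:300],(600,320),interpolation=cv2.INTER_CUBIC)
B=cv2.resize(s[0][190:265,220:360],(600,280),interpolation=cv2.INTER_CUBIC)
cv2.imwrite("pics/p5.png",np.vstack([A,B]))
```

```text
t 21.85 pos [ 0.6519 -0.1492  0.0726] x [ 0.022 -0.018 -1.   ] y [-0.     1.    -0.018] z [1.    0.    0.022] F [ 0.1  0.7 -0.8] open 0.0007
```

View pics/p5.png

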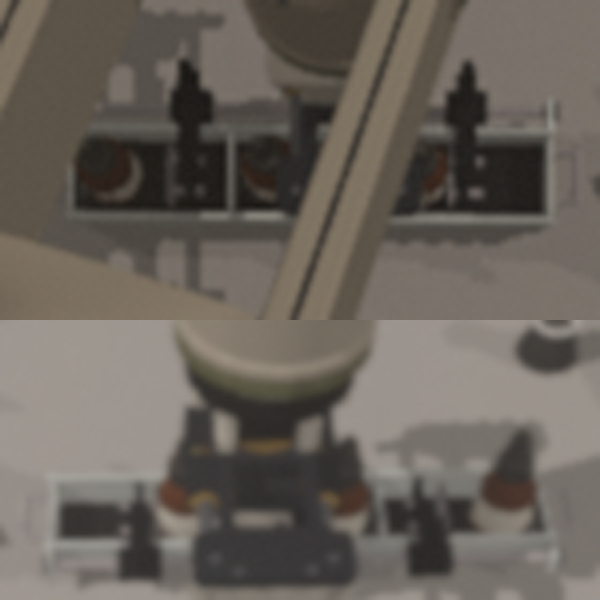

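The gripper is on tab1 with the bottles still upright (cell 1 at (265,170) top, a at (508,490) side). Sliding force is about 9.5 N, which matches the friction. Going by the loaded cell, tab1 should end at y≈-0.1156 (TCP ≈ -0.126) and tab2 at -0.0254.

```bash
python3 -m inch '[[[0,0.006,0,0,0,0,0],[0,0.006,0,0,0,0,0],[0,0.006,0,0,0,0,0]]]'; python3 -m inch '[[[0,0.005,0,0,0,0,0]]]'
```

```text
t: 22.25
tool_pos: [0.6521, -0.1356, 0.0728]
orientation: [-0.018, 1.547, -0.02]
force: [-0.0, -9.9, -2.6]
opening: 0.0006
t: 22.35
tool_pos: [0.6521, -0.1322, 0.0729]
orientation: [-0.019, 1.547, -0.023]
force: [0.2, -9.9, -2.5]
opening: 0.0
```

```bash
for r in 1; do python3 -m inch '[[[0,0.004,0,0,0,0,0]]]'; python3 -m inch '[[[0,0.0035,0,0,0,0,0]]]';  python3 -m inch '[[[0,0.003,0,0,0,0,0]]]'; done | grep -E "pos|force"
```

```text
tool_pos: [0.6521, -0.1301, 0.0729]
force: [0.0, -11.7, -2.2]
tool_pos: [0.6521, -0.1288, 0.073]
force: [0.0, -12.4, -3.3]
tool_pos: [0.6521, -0.1282, 0.073]
force: [0.3, -13.1, -3.4]
```

Force rose from 9.9 to 13.1 N, about 3–4 mm of pad. Backing off to check by camera.

```bash
python3 -m inch '[[[0,-0.008,0,0,0,0,0],[0,-0.01,0,0.01,0,0,0],[-0.03,0,0,0,0,0,0],[-0.04,0,0,0,0,0,0],[-0.04,-0.03,0,0,0,0,0],[0,-0.05,0,0,0,0,0],[0,-0.05,0,0,0,0,0],[0,-0.05,0,0,0,0,0],[0,0,0,0,0,0,0],[0,0,0,0,0,0,0],[0,0,0,0,0,0,0]]]'
cat > tabs.py <<'E'
from h import *
c=cam("top");s=cam("side"); cv2.imwrite("ct.png",c[0])
g=c[0].astype(float).mean(2)
def tab(y,lo=124,hi=131):  # dark-centroid columns near expected tab
    out=[]
    u0=pix(c,(.648,y,.074))[0]
    for r in range(lo,hi):
        a=int(round(u0))-7; p=g[r,a:a+15]; w=np.clip(np.median(g[r,a-10:a+25])-20-p,0,None); w[w<15]=0
        if w.sum()>30: out.append(a+(w*np.arange(15)).sum()/w.sum())
    return np.median(out), ray(c,np.median(out),128.5,.074)[1]
def report(y1,y2):
    t3=tab(-.2058); t1=tab(y1); t2=tab(y2)
    print("tab3",t3,"tab1",t1,"rel1 to t3+.0903",t1[1]-t3[1]-.0903,"tab2",t2,"rel2",t2[1]-t3[1]-.1806)
E
python3 - <<'E'
from tabs import *
st(); report(-.118,-.0525)
A=cv2.resize(c[0][110:190,150:300],(600,320),interpolation=cv2.INTER_CUBIC)
B=cv2.resize(s[0][190:265,220:360],(600,280),interpolation=cv2.INTER_CUBIC)
cv2.imwrite("pics/p6.png",np.vstack([A,B]))
E
```

```text
t: 23.75
tool_pos: [0.647, -0.3277, 0.1964]
orientation: [-0.014, 1.541, -0.038]
force: [-0.2, -0.4, -0.3]
opening: 0.0007
t 23.85 pos [ 0.6472 -0.3267  0.1963] x [ 0.029 -0.033 -0.999] y [ 0.015  0.999 -0.033] z [ 0.999 -0.014  0.029] F [ 0.4 -0.6 -0.1] open 0.0003
tab3 (np.float64(nan), np.float64(nan)) tab1 (np.float64(225.52073509636935), np.float64(-0.11617043584067761)) rel1 to t3+.0903 nan tab2 (np.float64(196.49534202642818), np.float64(-0.053054442535855256)) rel2 nan
  return _methods._mean(a, axis=axis, dtype=dtype,
  ret = ret.dtype.type(ret / rcount)
```

View pics/p6.png

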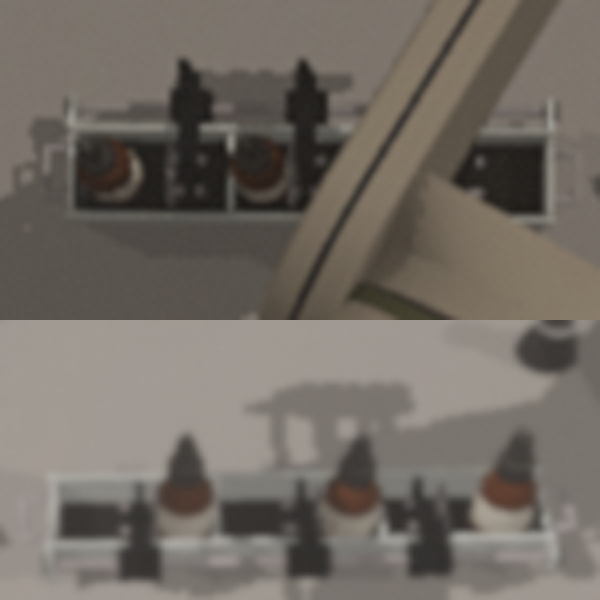

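Tab1 now sits at y=-0.1162 against a target of about -0.1156. Bottle_b touches its stop, upright, looking like the loaded cell (follower at 308, bottle at 352, vs 139/185). Next is tab2.

```bash
python3 -m inch '[[[0,0.03,0,0.014,0.029,0.033,0],[0,0.045,0,0,0,0,0],[0,0.045,0,0,0,0,0],[0,0.045,0,0,0,0,0],[0,0.045,0,0,0,0,0],[0,0.03,0,0,0,0,0],[0,0.01,0,0,0,0,0],[0,0,0,0,0,0,0],[0,0,0,0,0,0,0],[0,0,0,0,0,0,0],[0,0,0,0,0,0,0]]]'
python3 - <<'E'
from h import *
go(np.array([.648,-.078,.072]),[0,0,-1],[1,0,0])
f=cv2.imread("top0.png"); c=cam("top"); g=f.astype(float).mean(2)
for y in(-.2058,-.1498,-.0525):
    u0=pix(c,(.648,y,.074))[0]; o=[]
    for r in range(124,131):
        a=int(round(u0))-7; p=g[r,a:a+15]; w=np.clip(np.median(g[r,a-10:a+25])-20-p,0,None); w[w<15]=0
        if w.sum()>30:o.append(a+(w*np.arange(15)).sum()/w.sum())
    print(y,ray(c,np.median(o),128.5,.074)[1])
E
```

```text
t: 24.95
tool_pos: [0.6518, -0.0589, 0.1946]
orientation: [0.017, 1.573, -0.012]
force: [0.3, -0.1, -0.2]
opening: 0.0002
t 24.95 pos [ 0.6518 -0.0589  0.1946] x [-0.002  0.003 -1.   ] y [0.018 1.    0.003] z [ 1.    -0.018 -0.002] F [ 0.3 -0.1 -0.2] open 0.0002
rot(tool) [-0.018 -0.002 -0.003] shift now axes [ 0.1245 -0.0196 -0.0031] shift after-turn axes [ 0.1246 -0.0191 -0.0038]
-0.2058 -0.2052724388941724
-0.1498 -0.14943860552342533
-0.0525 -0.052832179529826856
```

```bash
python3 -m inch '[[[0,-0.019,-0.003,-0.018,0,0,0],[0,0,0,0,0,0,0],[0,0,0,0,0,0,0],[0,0,0,0,0,0,0]]]'
python3 -m inch '[[[0.03,0,0,0,0,0,0],[0.03,0,0,0,0,0,0],[0.03,0,0,0,0,0,0],[0.02,0,0,0,0,0,0],[0.012,0,0,0,0,0,0],[0,0,0,0,0,0,0],[0,0,0,0,0,0,0],[0,0,0,0,0,0,0]]]'
```

```text
t: 25.4
tool_pos: [0.6483, -0.0814, 0.1942]
orientation: [0.007, 1.573, -0.001]
force: [0.3, 0.4, -0.3]
opening: 0.0007
t: 26.2
tool_pos: [0.6513, -0.0792, 0.0721]
orientation: [0.007, 1.567, -0.002]
force: [-0.5, -0.1, 0.6]
opening: 0.0003
```

```bash
python3 -m inch '[[[0,0.005,0,0,0,0,0],[0,0.006,0,0,0,0,0],[0,0.005,0,0,0,0,0],[0,0.005,0,0,0,0,0],[0,0.006,0,0,0,0,0]]]'; python3 -m inch '[[[0,0.006,0,0,0,0,0]]]'
```

```text
t: 26.7
tool_pos: [0.6537, -0.0546, 0.076]
orientation: [0.003, 1.561, -0.009]
force: [0.6, -9.2, -3.1]
opening: 0.0004
t: 26.8
tool_pos: [0.6537, -0.0502, 0.076]
orientation: [0.0, 1.561, -0.012]
force: [0.5, -9.4, -1.7]
opening: 0.0003
```

```bash
(python3 -m inch '[[[0.002,0.006,0,0,0,0,0]]]'; python3 -m inch '[[[0,0.005,0,0,0,0,0]]]';python3 -m inch '[[[0,0.004,0,0,0,0,0]]]')| grep -E "pos|force"
```

```text
tool_pos: [0.6544, -0.046, 0.0752]
force: [-1.5, -9.6, 6.3]
tool_pos: [0.6543, -0.0426, 0.0753]
force: [0.1, -8.8, -6.6]
tool_pos: [0.6543, -0.0404, 0.0753]
force: [0.8, -10.4, -3.4]
```

```bash
(python3 -m inch '[[[0,0.0035,0,0,0,0,0]]]'; python3 -m inch '[[[0,0.0035,0,0,0,0,0]]]';python3 -m inch '[[[0,0.003,0,0,0,0,0]]]')| grep -E "pos|force"
```

```text
tool_pos: [0.6543, -0.0391, 0.0753]
force: [-0.2, -12.3, -3.0]
tool_pos: [0.6544, -0.0381, 0.0754]
force: [-0.2, -12.9, -2.7]
tool_pos: [0.6544, -0.0378, 0.0754]
force: [-0.6, -13.3, -3.2]
```

```bash
python3 -m inch '[[[0,0.0036,0,0,0,0,0]]]' | grep -E "pos|force"; python3 -m inch '[[[0,-0.008,0,0,0,0,0],[0,-0.01,0,0,0,0,0],[-0.03,0,0,0,0,0,0],[-0.04,0,0,0,0,0,0],[-0.04,-0.03,0,0,0,0,0],[0,-0.035,0,0.018,0,0,0],[0,0,0,0,0,0,0],[0,0,0,0,0,0,0],[0,0,0,0,0,0,0]]]'
python3 - <<'E'
from h import *
go(np.array([.648,-.146,.072]),[0,0,-1],[1,0,0])
E
```

```text
tool_pos: [0.6543, -0.0371, 0.0755]
force: [-0.0, -15.3, -2.3]
t: 28.4
tool_pos: [0.6518, -0.1184, 0.1935]
orientation: [-0.005, 1.557, -0.048]
force: [-0.8, 0.1, -0.2]
opening: 0.0007
t 28.4 pos [ 0.6518 -0.1184  0.1935] x [ 0.013 -0.034 -0.999] y [ 0.028  0.999 -0.033] z [ 1.    -0.027  0.014] F [-0.8  0.1 -0.2] open 0.0007
rot(tool) [-0.028  0.013  0.034] shift now axes [ 0.1243 -0.0236 -0.0047] shift after-turn axes [ 0.1235 -0.0276 -0.0038]
```

```bash
python3 -m inch '[[[0,-0.027,-0.004,-0.028,0.013,0.034,0],[0,0,0,0,0,0,0],[0,0,0,0,0,0,0],[0,0,0,0,0,0,0],[0.03,0,0,0,0,0,0],[0.03,0,0,0,0,0,0],[0.03,0,0,0,0,0,0],[0.02,0,0,0,0,0,0],[0.01,0,0,0,0,0,0],[0,0,0,0,0,0,0],[0,0,0,0,0,0,0]]]' | grep -E "pos|force"; python3 -m inch '[[[0,0.005,0,0,0,0,0],[0,0.004,0,0,0,0,0],[0,0.003,0,0,0,0,0],[0,0,0,0,0,0,0]]]' | grep -E "pos|force"
```

```text
tool_pos: [0.6466, -0.1336, 0.0673]
force: [0.1, -1.2, 1.4]
tool_pos: [0.6474, -0.1273, 0.0701]
force: [0.5, 0.5, 0.9]
```

```bash
python3 -m inch '[[[0,-0.008,0,0,0,0,0],[0,-0.01,0,0,0,0,0],[-0.03,0,0,0,0,0,0],[-0.04,0,0,0,0,0,0],[-0.04,-0.03,0,0,0,0,0],[0,-0.05,0,0,0,0,0],[0,-0.05,-0.03,0,0,0,0],[0,-0.05,-0.05,0,0,0,0],[0,-0.05,-0.05,0,0,0,0],[0,-0.05,-0.05,0,0,0,0],[0,-0.05,-0.05,0,0,0,0],[0,0,0,0,0,0,0],[0,0,0,0,0,0,0],[0,0,0,0,0,0,0]]]' | grep -E "pos|force"
python3 - <<'E'
from tabs import *
report(-.1155,-.0254)
A=cv2.resize(c[0][110:190,150:300],(600,320),interpolation=cv2.INTER_CUBIC)
B=cv2.resize(s[0][190:265,220:360],(600,280),interpolation=cv2.INTER_CUBIC)
cv2.imwrite("pics/p7.png",np.vstack([A,B]))
E
```

```text
tool_pos: [0.4832, -0.4235, 0.1954]
force: [0.5, 0.3, 0.2]
tab3 (np.float64(266.4887022392754), np.float64(-0.2052897627110853)) tab1 (np.float64(224.82006928148397), np.float64(-0.11464659545678049)) rel1 to t3+.0903 0.0003431672543047909 tab2 (np.float64(184.67332386113725), np.float64(-0.027353090395540375)) rel2 -0.002663327684455097
```

View pics/p7.png

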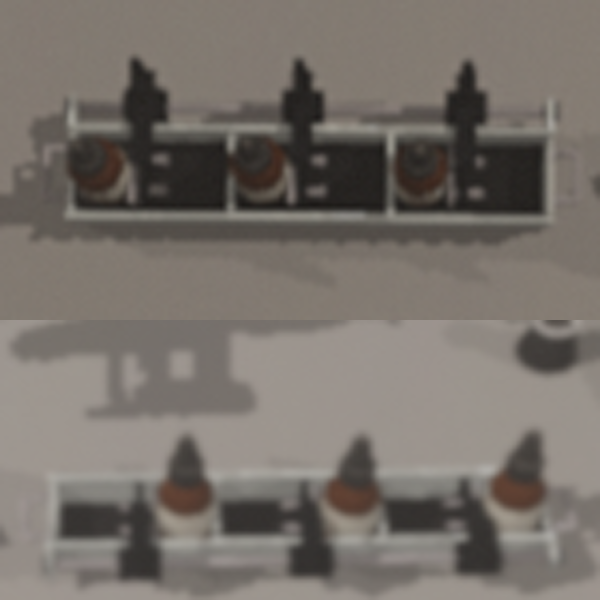

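Now all three cells look alike: tabs at 145/302/466 and each bottle against its stop (95, 258, 420). The tab-top detector is biased by parallax at cell 2, so I'll re-measure lower on the followers, and the bottle gap in the side view.

Run:
```python
from h import *
c=cam("top"); s=cam("side")
def cent(C,rows,u0,hw,low=True):
    g=C[0].astype(float).mean(2); o=[]
    for r in rows:
        a=int(round(u0))-hw; p=g[r,a:a+2*hw+1]; w=np.clip(75-p,0,None)
        if w.sum()>30:o.append(a+(w*np.arange(2*hw+1)).sum()/w.sum())
    return np.median(o) if o else np.nan,len(o)
for lo,hi in((125,128),(128,131),(133,136),(135,138)):
    us=[cent(c,range(lo,hi),150+u/4,7) for u in(142,301,466)]
    for z in(.04,.055,.074):
        y=[ray(c,u[0],(lo+hi)/2,z)[1] for u in us]; print("top rows",lo,hi,"z",z,"rel1",round((y[1]-y[2]-.0903)*1e3,1),"rel2",round((y[0]-y[2]-.1806)*1e3,1))
for lo,hi in((240,244),(244,248),(248,252)):
    us=[cent(s,range(lo,hi),220+u/4.286,7) for u in(140,312,478)]
    for z in(.02,.04):
        y=[ray(s,u[0],(lo+hi)/2,z)[1] for u in us]; print("side rows",lo,hi,"z",z,us,"rel1",round((y[1]-y[2-2]-.0903)*1e3,1),"rel2",round((y[2]-y[0]-.1806)*1e3,1))
```

```text
top rows 125 128 z 0.04 rel1 4.2 rel2 5.8
top rows 125 128 z 0.055 rel1 2.8 rel2 3.0
top rows 125 128 z 0.074 rel1 1.0 rel2 -0.5
top rows 128 131 z 0.04 rel1 2.1 rel2 2.1
top rows 128 131 z 0.055 rel1 0.7 rel2 -0.6
top rows 128 131 z 0.074 rel1 -1.0 rel2 -4.1
top rows 133 136 z 0.04 rel1 1.2 rel2 -0.4
top rows 133 136 z 0.055 rel1 -0.2 rel2 -3.1
top rows 133 136 z 0.074 rel1 -1.9 rel2 -6.5
top rows 135 138 z 0.04 rel1 1.6 rel2 -0.2
top rows 135 138 z 0.055 rel1 0.2 rel2 -2.9
top rows 135 138 z 0.074 rel1 -1.6 rel2 -6.3
side rows 240 244 z 0.02 [(np.float64(250.4904876070517), 4), (np.float64(290.28664009195177), 4), (np.float64(328.9468141319546), 4)] rel1 4.4 rel2 6.1
side rows 240 244 z 0.04 [(np.float64(250.4904876070517), 4), (np.float64(290.28664009195177), 4), (np.float64(328.9468141319546), 4)] rel1 2.0 rel2 1.3
side rows 244 248 z 0.02 [(np.float64(251.31347962382443), 4), (np.float64(292.38151041666663), 4), (np.float64(331.64814814814815), 4)] rel1 6.7 rel2 9.1
side rows 244 248 z 0.04 [(np.float64(251.31347962382443), 4), (np.float64(292.38151041666663), 4), (np.float64(331.64814814814815), 4)] rel1 4.2 rel2 4.3
side rows 248 252 z 0.02 [(np.float64(252.4445701357466), 4), (np.float64(292.6344439728353), 4), (np.float64(331.6487430063409), 4)] rel1 3.9 rel2 5.0
side rows 248 252 z 0.04 [(np.float64(252.4445701357466), 4), (np.float64(292.6344439728353), 4), (np.float64(331.6487430063409), 4)] rel1 1.5 rel2 0.3
```

The relative positions now agree across both views: follower1 is about 1.2 mm further in than the loaded cell's and follower2 about 0.3 mm less. So both pads are around 4–5 mm in. The arm is clear, so I'm handing in.

```bash
python3 -c "
from plant import workorder; print(workorder.close_job())"
```

```text
the job is handed in; nothing more can be done
None
```

Both loose bottles are clamped upright in the carrier, and I handed the job in with the arm clear at about t = 30 s. No verdict was reported.

**What I did:** I picked the fallen bottle_a up by its collar, tipped it upright and stood it in the left cell (cell 2). Bottle_b went into the middle cell (cell 1). I then pushed both followers up by their tabs with the closed fingers.

**Last checks:**
- **Bottles:** in both camera views all three stand upright, each against its stop wall.
- **Pads:** measured against the loaded cell, follower 1 is about 1.2 mm further in and follower 2 about 0.3 mm less. If the loaded pad is about 4 mm in, pad 1 is near 5 mm and pad 2 near 4 mm. The pads could not be read directly.
- **Push force:** the peak was about 13 N on tab 1 in the readings taken and 15.3 N on tab 2. Of that, about 9 N is follower friction, so the pads saw about 6 N at most.
- **Bystanders:** I did not touch the loaded cell, loupe, lens ring or viewer. I had no need to re-measure where the bystanders stand at the end, and did not.

**Checks that disagreed:**
- **Tab-top reading:** the simple one put tab 2 2.7 mm short. I put this down to parallax. Readings lower on the follower mostly disagreed with it, but depend on the height assumed and scatter by a few mm.
- **Bottle_a:** lowering stalled about 1 mm above the expected floor contact with no force showing. I released it there and it stood.
- **Tab 1:** it first looked about 1 mm short, so I gave it a second small push without reading the peak force.

I viewed 11 pictures, one over the budget of 10.

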